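# Snap the biscuit box lid shut all round

## Task

The lid of the biscuit box is on but all four sections of its rim have sprung up: press each one down until it clicks fully shut, so that the whole rim is closed. Leave the box standing where it is, without lifting it or pushing it away, and do not disturb the things round it.

Things in the scene. Friction and masses are not known exactly. Their poses are not given: they have to be found in the camera images.
- biscuit_box: Loose food box, about 0.9 kg: clear tub of biscuits, grey snap-fit lid. Tub 106 (x) by 150 (y) by 78 high; lid 134 by 178 over its thumb tabs. Origin: centre of the underside, z up, long side along y; yaw within 0.6 rad. The lid's middle panel (64 by 108, top at 81) and round corners are fixed; between the corners a rim section on each side is hinged along the panel's edge.
- rim_front (a joint): Rim section on the box's -x side, rad: 0 = clicked shut, level; about 0.36 = sprung up as at the start, outer edge 10 mm high. A bead rides over a sprung catch: 10 to 15 N down on the press point takes it past about 0.16, then it snaps shut and stays; let go before, it springs up again. Shut, it rests on a rigid stop (reads -0.03 to 0).
- rim_front_press (a point): Middle of that section's top (strip 104 long, 28 wide out from its hinge), 18 out from the hinge. With the section shut, it lies at box frame (-50, 0, 84) mm; raised, about 6 mm higher and 2 mm nearer the box's middle. Axes: x outward, y along the hinge, z up from its top.
- rim_back (a joint): Rim section on the box's +x side, rad: 0 = clicked shut, level; about 0.36 = sprung up as at the start, outer edge 10 mm high. A bead rides over a sprung catch: 10 to 15 N down on the press point takes it past about 0.16, then it snaps shut and stays; let go before, it springs up again. Shut, it rests on a rigid stop (reads -0.03 to 0).
- rim_back_press (a point): Middle of that section's top (strip 104 long, 28 wide out from its hinge), 18 out from the hinge. With the section shut, it lies at box frame (50, 0, 84) mm; raised, about 6 mm higher and 2 mm nearer the box's middle. Axes: x outward, y along the hinge, z up from its top.
- rim_left (a joint): Rim section on the box's +y side, rad: 0 = clicked shut, level; about 0.36 = sprung up as at the start, outer edge 10 mm high. A bead rides over a sprung catch: 10 to 15 N down on the press point takes it past about 0.16, then it snaps shut and stays; let go before, it springs up again. Shut, it rests on a rigid stop (reads -0.03 to 0).
- rim_left_press (a point): Middle of that section's top (strip 60 long, 28 wide out from its hinge), 18 out from the hinge. With the section shut, it lies at box frame (0, 72, 84) mm; raised, about 6 mm higher and 2 mm nearer the box's middle. Axes: x outward, y along the hinge, z up from its top.
- rim_right (a joint): Rim section on the box's -y side, rad: 0 = clicked shut, level; about 0.36 = sprung up as at the start, outer edge 10 mm high. A bead rides over a sprung catch: 10 to 15 N down on the press point takes it past about 0.16, then it snaps shut and stays; let go before, it springs up again. Shut, it rests on a rigid stop (reads -0.03 to 0).
- rim_right_press (a point): Middle of that section's top (strip 60 long, 28 wide out from its hinge), 18 out from the hinge. With the section shut, it lies at box frame (0, -72, 84) mm; raised, about 6 mm higher and 2 mm nearer the box's middle. Axes: x outward, y along the hinge, z up from its top.
- espresso_cup: Loose green and white espresso cup, 64 by 89 by 48 high, near the box's -x side; origin: centre of its underside.
- loaf_stamp: Loose brown turned wooden stamp, 36 by 36 by 82 high, near the box's -x side; origin: centre of its underside.
- price_clip: Loose small black card in a round wooden foot, 34 by 60 by 65 high, near the box's -y side; origin: centre of its underside.
- board_duster: Loose wooden board duster, 46 by 110 by 38 high, at the left of the table; origin: centre of its underside.
- sugar_shaker: Loose glass sugar shaker, 62 across, 128 high, at the back left; origin: centre of its underside.
Not all that is in view belongs to the job. Of the things like the biscuit_box, leave any that is purple; of the rest the larger one is meant.

How it is judged:
By the outcome, as a careful person would: the job done as asked, in the order asked, and still so for the second after the job is handed in, with the robot touching nothing.
It also fails if it takes over 45 s, if anything falls off the work surface, if the arm or the gripper's body presses on something with over 40 N, if the wrist force passes 120 N, or if a joint passes its speed limit or range.

## Robot

A 6-joint arm with a two-finger parallel gripper is mounted at the origin on the work surface; the furniture and walls round the work are solid. World frame = base frame: x ahead of the robot, y to its left, z up, the work surface at z = 0. Lengths are in mm, angles in rad, forces in N, time in s.
With the tool pointing down it reaches from about 400 to 825 mm from the base axis. Payload 7 kg.
Tool frame: the origin (TCP) lies at the very end of the fingers, on their centre line; the grasp point (between the pads) lies 19 mm behind it; z points along the fingers, y is the line along which they close (so a half turn about z gives the same grasp; the last joint's range is limited). The gripper opens to 88 mm and grips with 3 to 60 N. Pads are 19 mm wide; open, the fingers measure 130 mm over their backs; the gripper's body (78 mm by 193 mm) begins 47 mm behind the grasp point.
Start: joints at [1.393, 0.359, 0.012, 0, -1.224, -0.288], TCP at [303.172, 603.06, 226.561] pointing down, gripper open.
Joint ranges: [-3.07, 3.07], [-1.43, 2.12], [-1.02, 1.25], [-3.03, 1.67], [-3.05, -0], [-3.03, 3.03]. Speed limits (rad/s): [2.39, 2.39, 3.01, 3.14, 3.14, 3.14].

## Interface

Orientations are given as a unit quaternion [x, y, z, w].
In Python, from plant import bot gives the robot as it stands. Calls block until the motion is done:
- bot.move_ptp(position, orientation): joint-space move of the TCP to a pose.
- bot.line_to(position, velocity=150, ori=None): straight line of the TCP; ori=None keeps the orientation; velocity is the mean speed in mm/s.
- bot.move_joints(angles): joint-space move.
- bot.move_gripper(opening, force=None): finger opening in mm; force is the grip in N (None keeps the last); returns when the fingers have stopped.
- bot.pause(seconds).
- bot.solve_ik(position, orientation): joint angles nearest the present ones, or None.
- bot.read_state(): the state.
- bot.camera(name): name is "scene" or "side" or "wrist"; returns the picture (384x512x3 uint8, red, green, blue); there is no depth.
- bot.get_calibration(name): a dict with "fx", "fy", "cx", "cy" (pixels), "view" (4x4, takes a point from world to camera coordinates); the wrist camera has in their place "T_tool_cam" (4x4, takes a point from camera to tool coordinates, whose origin is the TCP and whose axes are the flange's). Camera axes: x right, y up, looking along -z (the intrinsics and any distortion apply to the point x, -y, -z); pixel columns grow to the right and rows downward; lengths in mm; the calibration is good to about 2 mm. A picture is of the moment at which its call begins: read the wrist's pose just before it. get_calibration takes no time and is no camera call.
A pose or a line that the arm cannot do raises bot.Unreachable and nothing moves.
- bot.close_job(): hands the job in; it is judged then, once.
The state is a dict: "t": time; "joint_pos": joint angles; "qvel": joint speeds; "tau": joint torques, N m; "tcp_pos": TCP position; "eef_rot": TCP orientation; "contact_force": force on the tool from outside, world axes, zero at the start; "moment": the same for the moment, N m; "width": finger opening in mm; "finger_force": force on a finger pad.
Only numpy, scipy, OpenCV 4.12 (cv2) and the standard library are available. Lean on these libraries where they do the work, as an engineer would, in place of code of your own. Each camera call takes 0.05 s, during which the arm holds its last target. There are 200 camera calls.

## Working session

There is one attempt and no reset: what is moved stays moved. The work goes in short steps, each a Python script; the robot and the scene stay as the last script left them, time stands still between calls to the robot, and variables do not carry over. Pictures are saved under pics/ and viewed, at most 10 in all, crops included, and the job is handed in when it is done.

```bash
mkdir -p pics; ls
python3 - <<'E'
from plant import bot
import cv2,numpy as np
for n in("scene","side"):
    cv2.imwrite(f"pics/{n}0.png",cv2.cvtColor(cv2.resize(bot.camera(n),(800,600),interpolation=cv2.INTER_CUBIC),cv2.COLOR_RGB2BGR))
    cv2.imwrite(f"pics/raw_{n}.png",cv2.cvtColor(bot.camera(n),cv2.COLOR_RGB2BGR))
    print(n,bot.get_calibration(n))
print(bot.get_calibration("wrist"));print(bot.read_state())
E
```

```text
pics
scene {'fx': 356.0651753780495, 'fy': 356.0651753780495, 'cx': 256.7997384435782, 'cy': 189.57921643345261, 'view': array([[ 7.10960012e-01, -7.03217066e-01, -4.64976669e-03,
        -3.41447870e+02],
       [ 5.58670529e-01,  5.60781406e-01,  6.11074018e-01,
        -3.46898007e+02],
       [-4.27110175e-01, -4.37046878e-01,  7.91559805e-01,
        -6.88432075e+02],
       [ 0.00000000e+00,  0.00000000e+00,  0.00000000e+00,
         1.00000000e+00]])}
side {'fx': 487.48257844107076, 'fy': 487.48257844107076, 'cx': 257.363936458005, 'cy': 189.5033268064759, 'view': array([[ 8.35194093e-01, -5.49955108e-01,  4.53291133e-04,
        -4.01174278e+02],
       [ 3.67121805e-01,  5.58146029e-01,  7.44106572e-01,
        -2.59857525e+02],
       [-4.09478213e-01, -6.21307001e-01,  6.68060779e-01,
        -8.50153846e+02],
       [ 0.00000000e+00,  0.00000000e+00,  0.00000000e+00,
         1.00000000e+00]])}
{'fx': 330.68183254196356, 'fy': 330.68183254196356, 'cx': 252.00082722841748, 'cy': 191.7499768973895, 'T_tool_cam': array([[-1.31860508e-03,  9.63706897e-01,  2.66959317e-01,
   
[... 270 characters left out ...]
0e+00]])}
{'t': 0.2, 'joint_pos': array([ 1.39313995e+00,  3.59152858e-01,  1.14144009e-02, -1.94240481e-04,
       -1.22408013e+00, -2.88138607e-01]), 'qvel': array([-0.00021116, -0.00335504,  0.00441374,  0.00193813,  0.00032163,
        0.00030957]), 'tau': array([-5.37240594e-04, -5.82553482e+01,  2.92981642e+01,  6.99275807e+00,
        8.20648827e-03, -1.44788933e-04]), 'tcp_pos': array([303.03615128, 602.83834669, 225.95690746]), 'eef_rot': array([ 9.72993986e-01, -2.30829881e-01, -6.29638328e-05,  5.15391127e-04]), 'contact_force': array([-0.29978337, -0.92197503,  0.05222165]), 'moment': array([-0.04619068, -0.00370016, -0.02637262]), 'finger_force': 0.0, 'width': 88.11276787355648}
```

View pics/scene0.png

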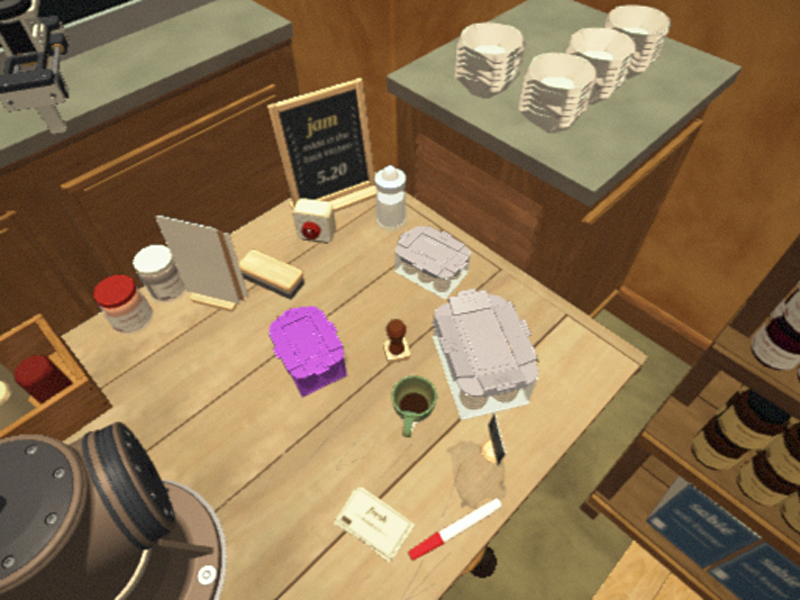

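View pics/side0.png

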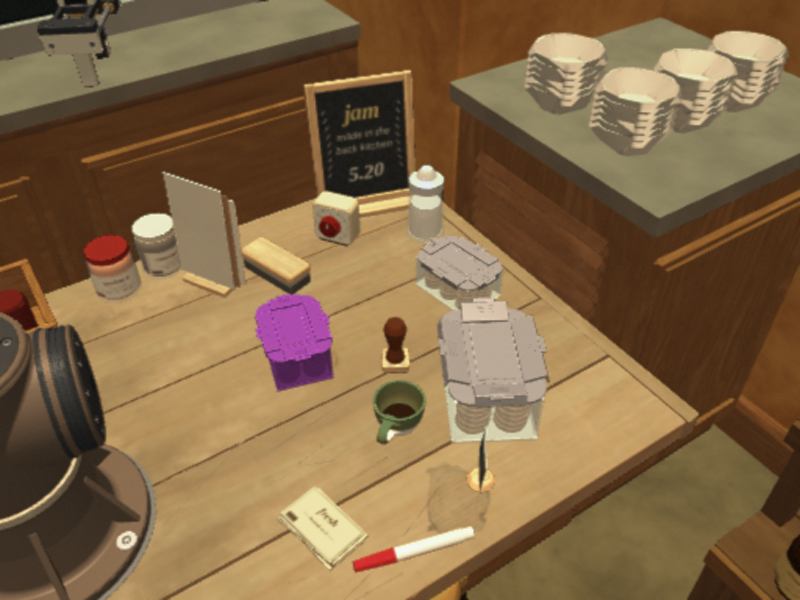

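Three boxes could be meant, positions in the 800-px scene picture: the purple tub (308,348), the small grey-lidded tub (432,258) and the large grey-lidded tub (485,350). Purple is excluded and the larger of the rest is meant, so it is the one at (485,350). I'll check it in one enlarged crop of both views.

Run:
```python
import cv2,numpy as np
a=cv2.imread("pics/raw_scene.png")[180:270,270:350]; b=cv2.imread("pics/raw_side.png")[188:288,275:355]
a=cv2.resize(a,None,fx=5,fy=5,interpolation=cv2.INTER_CUBIC);b=cv2.resize(b,None,fx=5,fy=5,interpolation=cv2.INTER_CUBIC)
c=np.zeros((500,800,3),np.uint8);c[:450,:400]=a;c[:,400:]=b
cv2.imwrite("pics/crop1.png",c)
```

```text
(no output)
```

View pics/crop1.png

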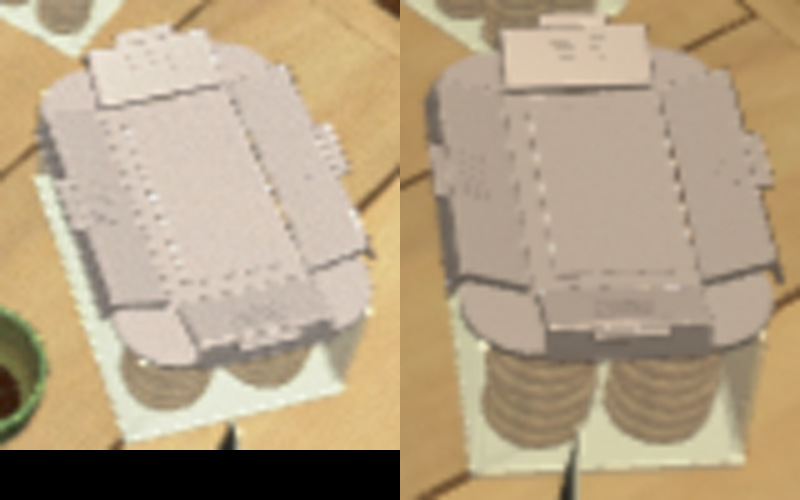

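The crop shows the large grey lid with all four sections raised. Panel corners in the scene crop are (105,110), (232,92), (308,265) and (185,290). Tub foot corners are (127,440), (342,390) and (38,178). The side crop agrees. The price clip stands at the −y end and the cup at the −x side. Next I fit the pose.

```bash
cat > fit.py <<'E'
from plant import bot
import numpy as np
from scipy.optimize import least_squares
P={'TL':(-32,54,81),'TR':(32,54,81),'BR':(32,-54,81),'BL':(-32,-54,81),'bl':(-53,-75,0),'br':(53,-75,0),'tl':(-53,75,0)}
obs=[("scene",k,270+u/5,180+v/5) for k,u,v in [('TL',105,110),('TR',232,92),('BR',308,265),('BL',185,290),('bl',127,440),('br',342,390),('tl',38,178)]]
obs+=[("side",k,275+(u-400)/5,188+v/5) for k,u,v in [('TL',525,90),('TR',660,90),('BR',693,270),('BL',548,275),('bl',473,473),('br',742,463)]]
C={n:bot.get_calibration(n) for n in("scene","side")}
def proj(n,p):
    c=C[n];q=c['view']@np.append(p,1)
    return np.array([c['cx']+c['fx']*q[0]/-q[2],c['cy']+c['fy']*-q[1]/-q[2]])
def w(s,p):
    c,d=np.cos(s[2]),np.sin(s[2]);return np.array([s[0]+c*p[0]-d*p[1],s[1]+d*p[0]+c*p[1],p[2]])
def res(s): return np.concatenate([proj(n,w(s,P[k]))-[u-.0,v] for n,k,u,v in obs])
if __name__=="__main__":
    r=least_squares(res,[600,-100,0],x_scale=[10,10,.1],loss='soft_l1');print(r.x)
    for o,e in zip(obs,r.fun.reshape(-1,2) if r.fun.size else []): print(o[:2],res(r.x).reshape(-1,2)[obs.index(o)].round(1))
    # other things by table/height rays
    def ray(n,u,v,z):
        c=C[n];R=c['view'][:3,:3];t=c['view'][:3,3];o=-R.T@t;d=R.T@np.array([(u-c['cx'])/c['fx'],-(v-c['cy'])/c['fy'],-1]);return (o+d*(z-o[2])/d[2]).round(0)
    k=1/1.5625
    print('cup',ray("scene",415*k,393*k,48),'stamp',ray("scene",396*k,328*k,82),ray("scene",397*k,355*k,0),'clip',ray("side",484*k,436*k,65),ray("side",482*k,480*k,5),'small',ray("scene",432*k,250*k,60),'shaker',ray("scene",390*k,174*k,128))
E
python3 fit.py
```

```text
[ 537.67663668 -116.21391775   -0.54215496]
('scene', 'TL') [-0.6 -1. ]
('scene', 'TR') [-0.  -2.6]
('scene', 'BR') [1.4 1.4]
('scene', 'BL') [-2.   2.6]
('scene', 'bl') [ 0.1 -0.1]
('scene', 'br') [ 0.6 -0.1]
('scene', 'tl') [ 0.2 -0.8]
('side', 'TL') [-4.1 -0.7]
('side', 'TR') [ 0.5 -1.6]
('side', 'BR') [2.4 2.6]
('side', 'BL') [-2.9  2.6]
('side', 'bl') [-0.2 -0.4]
('side', 'br') [ 0.6 -0.2]
cup [416. -93.  48.] stamp [459. -11.  82.] [462.  -8.   0.] clip [ 456. -206.   65.] [ 447. -221.    5.] small [624.  71.  60.] shaker [654. 202. 128.]
```

The foot corners fit within about 0.5 px: box at (538, −116), yaw −0.54. I'll rise, swing over clear of the tall things, and check with the wrist camera, overlaying the predicted points.

```bash
cat > h.py <<'E'
from fit import *
import cv2
S=np.array([537.7,-116.2,-.542])
def q(a): return [np.cos(a/2),np.sin(a/2),0,0]   # tool down, tool x at angle a
E
python3 - <<'E'
from h import *
from scipy.spatial.transform import Rotation as Ro
s=bot.read_state();bot.line_to([303,603,360],250)
bot.move_gripper(0,20)
# camera sits 72 mm along tool x, tilted back towards TCP
a=S[2]
p=[S[0]-30*np.cos(a),S[1]-30*np.sin(a),330]
print(bot.solve_ik(p,q(a)))
bot.move_ptp(p,q(a))
for ang in (a,a+np.pi/2,a-np.pi/2,a+np.pi): print(bot.solve_ik(list(S[:2])+[100],q(ang)))
bot.pause(.3)
s=bot.read_state();im=bot.camera("wrist");c=bot.get_calibration("wrist")
T=np.eye(4);T[:3,:3]=Ro.from_quat(s['eef_rot']).as_matrix();T[:3,3]=s['tcp_pos']
V=np.linalg.inv(T@c['T_tool_cam']);np.save("V.npy",V);cv2.imwrite("pics/raw_w.png",im[...,::-1])
im=cv2.resize(im[...,::-1],(800,600),interpolation=cv2.INTER_CUBIC)
for pt in list(P.values())+[(53,75,0),(-48,0,90),(48,0,90),(0,70,90),(0,-70,90)]:
    k=V@np.append(w(S,pt),1);u=(c['cx']+c['fx']*k[0]/-k[2])*1.5625;v=(c['cy']-c['fy']*k[1]/-k[2])*1.5625
    cv2.circle(im,(int(u),int(v)),3,(0,255,0) if pt[2] else (0,0,255),-1)
cv2.imwrite("pics/w1.png",im);print(s['t'],s['tcp_pos'],s['contact_force'],s['width'])
E
```

```text
[ 0.18214169  0.05125    -0.14757486  0.         -1.37197147  0.84665464]
[ 0.14330401  0.27301299 -0.43099326  0.         -0.86679008  0.88549232]
[ 0.14330401  0.27301299 -0.43099326  0.         -0.86679008  2.45628865]
[ 0.14330401  0.27301299 -0.43099326  0.         -0.86679008 -0.68530401]
[ 0.14330401  0.27301299 -0.43099326  0.         -0.86679008 -2.25610034]
5.2083 [ 512.10943666 -100.45019986  329.9370749 ] [-0.16442282 -0.33677222  0.36018661] 0.35952522638771606
```

View pics/w1.png

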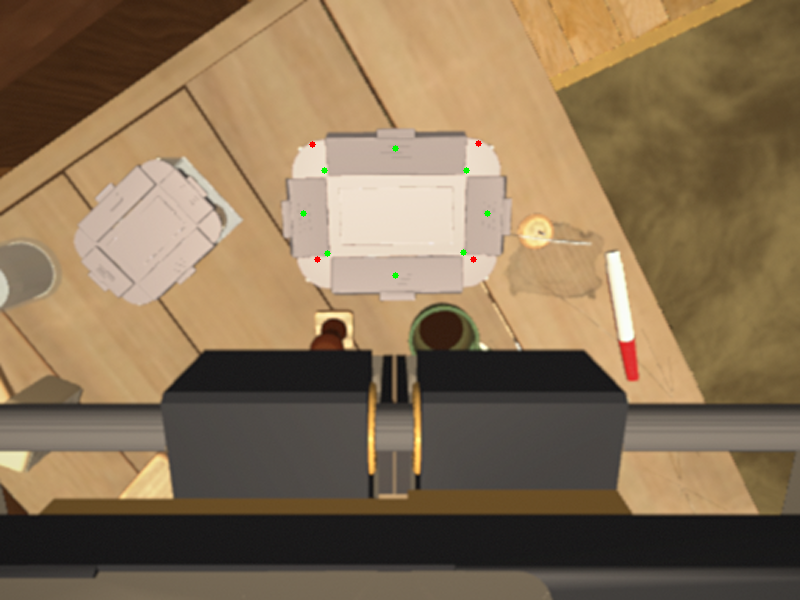

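The wrist view shows the panel corners at (328,176), (466,176), (464,256) and (330,256). That is about 5 px lower and 2 px right of the prediction, so the estimate shifts about 2.5 mm toward box −x and 1 mm toward −y. Small box left, clip right at (540,235), and all obstacles stand below press height. Pressing the back section first.

```bash
cat >> h.py <<'E'
S[:2]=w(S,(-2.5,-1,0))[:2]
A={'back':((48,0),0),'front':((-48,0),0),'right':((0,-70),-np.pi/2),'left':((0,70),-np.pi/2)}
def press(n,fmax=24,zmin=79):
    (x,y),da=A[n];p=w(S,(x,y,0));o=q(S[2]+da)
    bot.move_ptp([p[0],p[1],125],o);bot.line_to([p[0],p[1],98],80);bot.pause(.1)
    f0=bot.read_state()['contact_force'];log=[];z=98
    while z>zmin:
        z-=1;bot.line_to([p[0],p[1],z],15)
        s=bot.read_state();f=s['contact_force']-f0;log.append((z,round(s['tcp_pos'][2],1),*f.round(1)))
        if f[2]>fmax and s['tcp_pos'][2]<87: break
        if f[2]>45: break
    bot.line_to([p[0],p[1],125],120)
    print(n,*log[2:],bot.read_state()['t'],sep='\n')
E
python3 -c "
from h import *
press('back')"
```

```text
back
(95, np.float64(94.9), np.float64(-0.3), np.float64(-0.5), np.float64(-0.6))
(94, np.float64(94.0), np.float64(0.1), np.float64(1.0), np.float64(0.4))
(93, np.float64(93.0), np.float64(0.3), np.float64(0.4), np.float64(0.5))
(92, np.float64(92.0), np.float64(-0.3), np.float64(0.1), np.float64(-0.2))
(91, np.float64(91.4), np.float64(0.1), np.float64(1.1), np.float64(3.3))
(90, np.float64(90.9), np.float64(-2.7), np.float64(0.9), np.float64(8.8))
(89, np.float64(90.2), np.float64(-1.5), np.float64(0.3), np.float64(9.8))
(88, np.float64(89.3), np.float64(-1.6), np.float64(-1.7), np.float64(10.1))
(87, np.float64(88.3), np.float64(0.3), np.float64(-1.8), np.float64(8.0))
(86, np.float64(87.2), np.float64(1.5), np.float64(-2.3), np.float64(6.2))
(85, np.float64(86.1), np.float64(1.6), np.float64(-2.9), np.float64(5.0))
(84, np.float64(84.4), np.float64(1.6), np.float64(-0.8), np.float64(3.0))
(83, np.float64(84.0), np.float64(0.4), np.float64(-0.9), np.float64(9.6))
(82, np.float64(83.9), np.float64(-1.1), np.float64(0.4), np.float64(15.7))
(81, np.float64(83.6), np.float64(-3.8), np.float64(1.6), np.float64(22.7))
(80, np.float64(83.4), np.float64(-6.5), np.float64(2.2), np.float64(27.6))
11.75
```

A clean snap over, with a rigid stop at 84. The other three the same way.

```bash
sed -i 's/,98\],80/,95],80/;s/z=98/z=95/;s/log\[2:\]/[tuple(float(v) for v in l) for l in log[2:]]/' h.py
python3 - <<'E'
from h import *
for n in('front','right','left'): press(n)
a=S[2];bot.move_ptp([S[0]-30*np.cos(a),S[1]-30*np.sin(a),300],q(a));bot.pause(.2)
i=bot.camera("wrist")[70:210,160:350,::-1];j=bot.camera("side")[170:310,250:380,::-1];t=bot.read_state()
o=np.hstack([cv2.resize(i,None,fx=2.5,fy=2.5,interpolation=cv2.INTER_CUBIC),cv2.resize(j,None,fx=2.5,fy=2.5,interpolation=cv2.INTER_CUBIC)])
cv2.imwrite("pics/end.png",o);print(t['t'],o.shape)
E
```

```text
front
(92.0, 92.0, 0.3, 0.1, 0.1)
(91.0, 91.2, -0.6, -0.3, 3.2)
(90.0, 90.6, -4.2, 1.2, 9.0)
(89.0, 89.9, -4.8, 2.6, 12.3)
(88.0, 88.8, -6.2, 2.5, 13.3)
(87.0, 87.5, -5.0, 3.2, 10.0)
(86.0, 86.2, -4.3, 2.6, 7.6)
(85.0, 84.9, -2.9, 1.7, 3.6)
(84.0, 84.0, -3.8, 2.0, 6.5)
(83.0, 83.9, -7.6, 3.7, 15.2)
(82.0, 83.6, -10.5, 4.6, 25.1)
16.6
right
(92.0, 92.0, 0.2, -0.3, 0.2)
(91.0, 91.2, 0.2, 0.0, 3.6)
(90.0, 90.7, -1.1, 0.3, 8.4)
(89.0, 90.1, -3.3, -0.1, 11.0)
(88.0, 89.0, -3.6, -3.0, 11.6)
(87.0, 87.8, -2.9, -4.1, 9.5)
(86.0, 86.7, -2.1, -5.6, 8.0)
(85.0, 85.4, -2.2, -3.9, 5.1)
(84.0, 84.2, -0.4, -3.9, 5.6)
(83.0, 83.9, -4.6, -3.1, 12.2)
(82.0, 83.7, -6.2, -3.2, 20.2)
(81.0, 83.5, -10.1, -0.1, 28.2)
22.5
left
(92.0, 92.0, 0.4, 0.0, 0.9)
(91.0, 91.3, -1.2, -0.1, 4.2)
(90.0, 91.0, -2.0, 1.6, 8.9)
(89.0, 90.1, -2.7, 1.8, 11.1)
(88.0, 89.1, -1.8, 3.9, 10.5)
(87.0, 88.0, -1.2, 4.4, 8.9)
(86.0, 86.8, 0.3, 3.5, 6.2)
(85.0, 85.6, 0.4, 4.9, 6.3)
(84.0, 84.3, 2.7, 1.7, 4.0)
(83.0, 83.9, 0.3, 3.2, 9.4)
(82.0, 83.8, -2.6, 3.9, 16.7)
(81.0, 83.6, -5.0, 5.4, 24.3)
27.7583
29.5083 (350, 800, 3)
```

View pics/end.png

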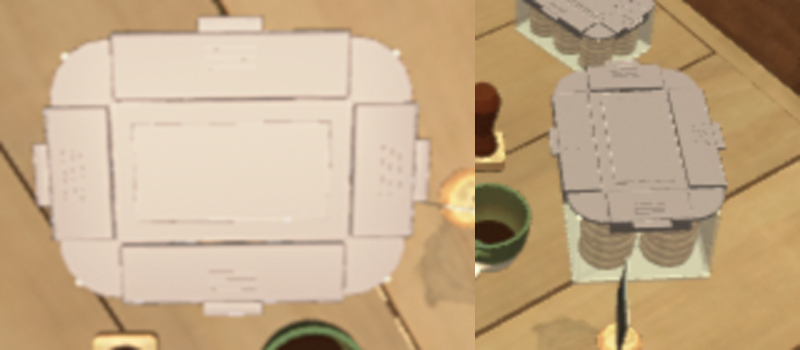

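The final view shows all four sections level and evenly lit, with the box and its neighbours in place. Each force trace shows the snap and then the rigid stop at 84 mm.

```bash
python3 -c "
from plant import bot
print(bot.close_job())"
```

```text
the job is handed in; nothing more can be done
None
```

All four rim sections of the large grey-lidded biscuit box were pressed past the click to the rigid stop, with the box and its neighbours still in place in the last view, and the job was handed in at about 30 s.

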